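# Close the sample jar

## Task

Put the blue screw cap on the white jar that is clamped to the worktop: set it level on the neck and, pressing gently, turn it backwards (anticlockwise from above) until you feel it drop into the thread, then screw it down clockwise until it is fully home, and let go. Stop as soon as it goes stiff: never force it, and leave the tip box, timer, forceps and the small grey-capped bottle where they are.

Things in the scene. Friction and masses are not known exactly. Their poses are not given: they have to be found in the camera images.
- cap_mid (a point): centre of the blue cap (half-way up its axis, z up). Loose, 54 mm across, 25.5 mm high, about 45 g, stands open side down on the worktop, this point 12.75 mm up. Top plate 3.3 mm, skirt 3.2 mm, hollow 47.6 mm wide and 22.2 mm deep. Inside, three round studs 3 mm thick, 120 degrees apart, reach inwards to 18.6 mm from the axis, their undersides 3 mm above the lower edge.
- cap: the same blue cap; origin at the centre of its lower edge, z up along the axis
- mouth (a point): centre of the jar's rim, the top of the white neck, 118 mm above the worktop; z up. The neck is 33.6 mm thick (play about 1.6 mm each way), its top 5 mm taper to 27 mm. Height of cap_mid over this point: +4.3 mm with the studs on the stops, +1.8 mm on the rib tops, -5.1 mm dropped into the gaps, -9.5 mm fully home. A press of 3 to 8 N is enough throughout.
- rib_top (a point): point on the neck's axis at the height of the flat rib tops, 8 mm below the rim. Three equal thread ribs, 44 mm across, with entry gaps between; where the gaps lie round the neck is not given and differs each time (this frame does not tell). At the clockwise end of each rib a stop 4 mm wide stands 2.5 mm above it: studs on a rib jam there when turned clockwise.
- gap_floor (a point): on the neck's axis at the height of the gap floors, 6.9 mm below the rib tops. Anticlockwise the studs slide along the ribs (up to 1.3 rad; from on top of a stop, a 2.5 mm drop comes first), drop 6.9 mm in a gap 0.4 rad wide and meet the back of a stop. Then clockwise the ribs draw the cap down 4.4 mm in 1.1 to 1.7 rad; it seats on the rim and goes stiff (0.2 N m is enough, 0.5 too much).
- jar: white jar, body 66 mm across up to 62 mm high, sloping shoulder up to 80 mm, fixed in a steel collar on a 104 x 104 x 10 mm aluminium plate; does not move or turn; origin at the underside of the plate on the jar's axis
- tip_box: blue tip box with clear lid, 78 x 116 x 68 mm, origin under its centre; bystander
- timer: white timer, 66 x 66 x 19 mm, origin under its centre; bystander
- forceps: steel forceps, 130 x 22 x 8 mm, origin under the centre; bystander
- reagent_3: white bottle with a light grey cap, 42 x 43 x 70 mm, origin under its centre; bystander
Things that resemble listed ones, but are neither listed nor needed, are in the scene too. Of the things shaped like the cap, the blue one is meant.

How it is judged:
By the outcome, as a careful person would: the job done as asked, in the order asked, and still so for the second after the job is handed in, with the robot touching nothing.
It also fails if it takes over 72 s, if anything falls off the work surface, if the arm or the gripper's body presses on something with over 40 N, if the wrist force passes 120 N, or if a joint passes its speed limit or range.

## Robot

A 6-joint arm with a two-finger parallel gripper is mounted at the origin on a cart in front of the work surface, level with it; the furniture and walls round the work are solid. World frame = base frame: x ahead of the robot, y to its left, z up, the work surface at z = 0. Lengths are in mm, angles in rad, forces in N, time in s.
With the tool pointing down it reaches from about 350 to 975 mm from the base axis. Payload 7.1 kg.
Tool frame: the origin (TCP) lies midway between the tips of the shut fingers; the grasp point (between the pads) lies ctrl.tcp_to_grasp behind it (ctrl.tcp_to_grasp is the distance from the TCP to the grasp point, in mm); z points along the fingers, y is the direction in which the jaws open and shut (so a half turn about z gives the same grasp; the last joint's range is limited). The gripper opens to 88 mm and grips with 3 to 60 N. Pads are 20 mm wide; open, the fingers measure 115 mm over their backs; the gripper's body (75 mm by 178 mm) begins 61 mm behind the grasp point.
Start: joints at [-1.14, 0.423, 1.63, -0, 1.089, -0.019], TCP at [271.755, -562.809, 222.675] pointing down, gripper open.
Joint ranges: [-3, 3], [-0.9, 2.11], [0.09, 2.58], [-1.31, 4.45], [0.11, 2.69], [-2.54, 2.54]. Speed limits (rad/s): [2.39, 2.39, 3.01, 3.14, 3.14, 3.14].

## Interface

Orientations are given as a rotation vector (axis times angle).
In Python, from workcell import ctrl gives the robot as it stands.
- The arm moves only by the tool play_rows, never from a script. Its argument "increments" is text: rows parted by semicolons, each of 5 numbers parted by spaces: the opening, from 0 (shut) to 1 (fully open), then the shift along the world's x, y, z in m, then the turn about the world's z in degrees. A call has 1 to 20 rows; each row shifts and turns the commanded pose from where the row before left it; what a row does not reach is not made up. A row lasts 1/10 s, in which the tool goes at most 50 mm and 8.59 degrees, less where a joint would pass 70% of its speed; a pose out of reach is approached as far as the arm can. A call is refused whole if a number of a shift passes 0.05 or a number of a turn 8.59, either way. A call with a gripper value outside its range is refused whole. The fingers move at their own pace and stop on an object; the grip force is fixed at half the most. Time passes only in rows, so rows that do not move let the fingers close. It gives the time, the measured TCP pose, the force and the opening at its end, in the units of the state.
- ctrl.get_obs(): the state, without advancing time (a new reading comes with each control period).
- ctrl.get_image(name): name is "scene" or "top" or "wrist"; returns a dict with "img" (400x640x3 uint8, red, green, blue), "range_z" (400x640 float32, mm along the optical axis (not along the pixel's ray), 0 where there is no reading), "vertical_fov" (degrees; the focal length in pixels is half the picture's height over the tangent of half this angle, whatever the lens; pixels are square), "cx", "cy" (the principal point, pixels), "origin" and "attitude" of the camera in the world. Camera axes: x right, y down, z forward; pixel columns grow to the right and rows downward; lengths in mm; the calibration is good to about 2 mm. A picture is of the moment at which its call begins.
- ctrl.close_job(): hands the job in, once; it reports no verdict.
The state is a dict: "t": time; "qpos": joint angles; "qvel": joint speeds; "joint_torque": joint torques, N m; "ee_pos": TCP position; "orientation": TCP orientation; "ft_force": force on the tool from outside, world axes, zero at the start; "moment": the same for the moment, N m; "width": finger opening in mm.
Only numpy, scipy, OpenCV 4.12 (cv2) and the standard library are available. Lean on these libraries where they do the work, as an engineer would, in place of code of your own. Each camera call takes 0.05 s, during which the arm holds its last target. There are 200 camera calls.

## Working session

There is one attempt and no reset: what is moved stays moved. The work goes in short steps, Python scripts to look and compute and a tool call to move; the robot and the scene stay as the last step left them, time stands still between calls to the robot, and variables do not carry over. Pictures are saved under pics/ and viewed, on a budget of 10 in all, crops included, one or two more only if the job needs it, and the job is handed in when it is done.

Besides the shell and the picture viewer there is one more tool, called after "Call:" as name(argument=value, ...), one argument or row to a line, values as JSON. play_rows: Moves the arm, as the interface text tells. Its arguments: {"type":"object","properties":{"increments":{"type":"string"}},"required":["increments"]}

```bash
ls; mkdir -p pics; cat > h.py <<'E'
import numpy as np, cv2
from workcell import ctrl
from scipy.spatial.transform import Rotation as R
def get(name):
    d=ctrl.get_image(name); h=d["img"].shape[0]
    d["f"]=h/2/np.tan(np.radians(d["vertical_fov"])/2)
    a=np.array(d["attitude"],float); d["R"]=a if a.shape==(3,3) else R.from_rotvec(a).as_matrix()
    z=d["range_z"]; v,u=np.mgrid[:h,:z.shape[1]]
    c=np.dstack([(u-d["cx"])/d["f"]*z,(v-d["cy"])/d["f"]*z,z])
    d["P"]=c@d["R"].T+np.array(d["origin"]); d["P"][z==0]=np.nan
    return d
def save(d,n,crop=None,s=1):
    im=cv2.cvtColor(d["img"],cv2.COLOR_RGB2BGR)
    if crop: im=im[crop[1]:crop[3],crop[0]:crop[2]]
    cv2.imwrite("pics/"+n,cv2.resize(im,None,fx=s,fy=s))
E
python3 - <<'E'
from h import *
print(ctrl.tcp_to_grasp,ctrl.get_obs())
for n in("scene","top"):
    d=get(n); save(d,n+"0.png"); np.savez("/tmp/"+n,P=d["P"],img=d["img"]); print(n,d["origin"],d["attitude"],d["f"])
E
```

```text
pics
18.700000000000003 {'t': 0.0, 'qpos': array([-1.14000415e+00,  4.23827511e-01,  1.63068373e+00, -2.47395513e-05,
        1.08855748e+00, -1.89554168e-02]), 'qvel': array([ 1.46358768e-04, -8.58822225e-04,  1.00899043e-03, -5.98982658e-04,
       -4.76783047e-05,  9.98082778e-04]), 'joint_torque': array([ 5.63159501e-04, -5.44628906e+01, -2.73664856e+01,  6.43870141e-02,
        2.26135313e-02, -9.95962660e-05]), 'ee_pos': array([ 271.52734209, -562.33551002,  221.91246598]), 'orientation': array([-3.06108624e+00, -7.00219202e-01,  5.07530219e-04]), 'ft_force': array([0.07966177, 0.27284977, 0.00941813]), 'moment': array([-0.03607988, -0.00489258, -0.06266409]), 'width': 87.86247964988736}
scene [-353.84532283  453.85021947 1032.51180179] [-1.1568526   2.27763976 -1.0323314 ] 495.0375775034699
top [ 361.94016181 -136.21932411 1086.60868561] [-2.15359814  2.10697841 -0.19497526] 416.6462411260764
```

View pics/scene0.png

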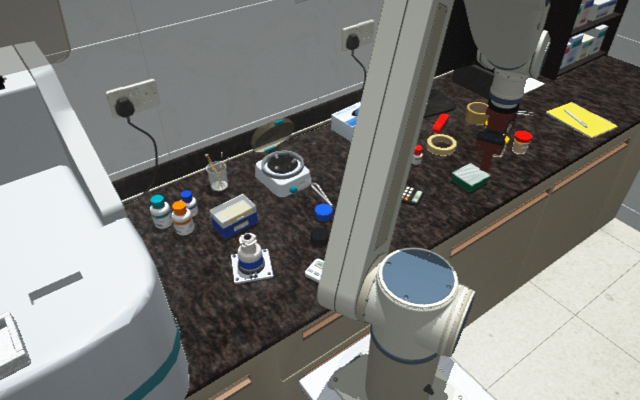

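View pics/top0.png

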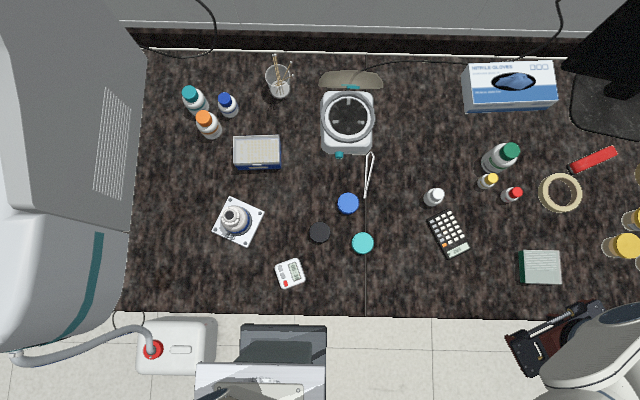

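In the top view, the cap-like things are blue (348,203), teal (362,243) and black (320,232). There is also a blue-capped bottle at (228,102). I choose the blue one at (348,203). The jar is at (236,220), the timer at (290,273), the forceps at (369,175) and the tip box at (257,152).

```bash
python3 - <<'E'
from h import *
for n,box in(("top",(325,185,370,222)),("scene",(305,195,345,250))):
    D=np.load(f"/tmp/{n}.npz");P=D["P"];im=D["img"].astype(int)
    u0,v0,u1,v1=box
    p=P[v0:v1,u0:u1].reshape(-1,3);c=im[v0:v1,u0:u1].reshape(-1,3)
    m=(c[:,2]>c[:,0]+50)&(c[:,2]>90)&np.isfinite(p[:,0]);q=p[m];print(n,m.sum(),"z pct",np.percentile(q[:,2],[2,50,90,98]))
    t=q[q[:,2]>20]; 
    if len(t): print("cap top",t.mean(0),t.min(0),t.max(0), cv2.minEnclosingCircle(t[:,:2].astype(np.float32)))
D=np.load("/tmp/top.npz");P=D["P"]
p=P[190:255,205:270].reshape(-1,3)
for lo,hi in((105,135),(60,100),(3,20)):
    q=p[(p[:,2]>lo)&(p[:,2]<hi)]
    if len(q): print(lo,len(q),np.median(q,0),cv2.minEnclosingCircle(q[:,:2].astype(np.float32)))
for nm,(u,v) in dict(black=(320,232),teal=(362,243),forc=(370,165),forc2=(366,193),timer=(290,273),tip=(257,152)).items(): print(nm,P[v,u])
D=np.load("/tmp/top.npz");a=cv2.cvtColor(D["img"][180:260,200:380],cv2.COLOR_RGB2BGR)
cv2.imwrite("pics/c1.png",cv2.resize(a,None,fx=4.4,fy=4.4,interpolation=2))
E
```

```text
top 366 z pct [ 1.72220631 27.07268175 29.62403362 31.18081921]
cap top [ 557.27498115 -211.02751469   27.18873096] [ 531.68371484 -238.67278857   20.01475424] [ 584.2286948  -184.13504923   33.2604561 ] ((557.5097045898438, -211.38040161132812), 27.411842346191406)
scene 264 z pct [ 0.32433856 26.33713773 29.92646712 31.68462681]
cap top [ 552.8230074  -208.08828277   27.37926748] [ 528.03880266 -239.87008011   20.12911499] [ 582.61750668 -181.64574      35.46116794] ((553.6505126953125, -211.26991271972656), 30.482271194458008)
105 259 [504.01602324  72.61688019 116.25225491] ((504.8204650878906, 73.58434295654297), 22.04172134399414)
60 278 [492.16723039  58.79103994  73.44291167] ((505.0415344238281, 73.43220520019531), 33.149513244628906)
3 1336 [493.31961355  60.98542328   9.60728981] ((504.0841369628906, 74.49476623535156), 117.18319702148438)
black [ 478.71149357 -141.46132304   29.07905994]
teal [ 453.32045385 -248.94466905   25.90994808]
forc [ 665.95714556 -272.46629897    0.94620796]
forc2 [ 589.45401254 -262.23324908   -2.73521537]
timer [374.236476   -67.71023995  15.59603452]
tip [673.69483731  22.42025752  71.09642801]
```

View pics/c1.png

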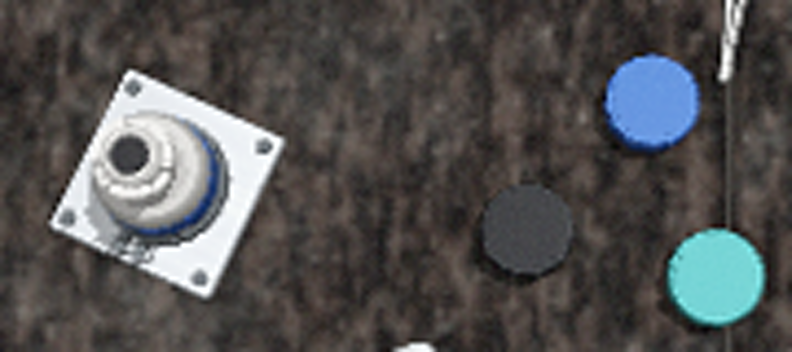

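The crop confirms it: the flat blue disc at crop (651,103) is the cap, with black at (527,229), teal at (716,277) and the forceps end at (725,78). I'll move above the cap with the jaws set to clear the forceps (jaw yaw about 30°).

Call:
play_rows(
  increments="1 0.022 0.027 0 7.2;1 0.022 0.027 0 7.2;1 0.022 0.027 0 7.2;1 0.022 0.027 0 7.2;1 0.022 0.027 0 7.2;1 0.022 0.027 0 7.2;1 0.022 0.027 0 7.2;1 0.022 0.027 0 7.2;1 0.022 0.027 0 7.2;1 0.022 0.027 0 7.2;1 0.022 0.027 -0.02 7.2;1 0.022 0.027 -0.02 7.2;1 0.022 0.027 -0.02 7.6;1 0 0 0 0;1 0 0 0 0",
)

```text
t: 1.6
ee_pos: [557.4, -211.2, 161.9]
orientation: [-1.575, -2.716, 0.001]
ft_force: [-0.8, 0.8, -0.4]
width: 87.6
```

```bash
cat > cap.py <<'E'
from h import *
import sys
o=ctrl.get_obs();print(o["t"],o["ee_pos"],o["qpos"][[0,5]])
y=R.from_rotvec(o["orientation"]).as_matrix();print("jaw yaw",np.degrees(np.arctan2(y[1,1],y[0,1])),"z",y[:,2])
d=get("wrist");save(d,sys.argv[1])
c=cv2.cvtColor(d["img"],cv2.COLOR_RGB2HSV);m=((c[...,0]>105)&(c[...,0]<122)&(c[...,1]>110)&(c[...,2]>90)).astype(np.uint8)
n,l,s,ce=cv2.connectedComponentsWithStats(m)
for i in range(1,n):
    if s[i,4]>500:
        q=d["P"][l==i];q=q[np.isfinite(q[:,0])];zt=np.median(q[:,2]);t=q[abs(q[:,2]-zt)<4]
        print(s[i],ce[i],"z",zt,cv2.minEnclosingCircle(t[:,:2].astype(np.float32)),t.mean(0))
E
python3 cap.py w1.png
```

```text
1.6 [ 557.44834748 -211.1770242   161.91259465] [-0.3819422  -0.90154902]
jaw yaw 29.7827666508169 z [-1.83106329e-03  4.35900008e-04 -9.99998229e-01]
[ 482   78   82   41 1082] [520.70887246 101.14972274] z 26.202989533364786 ((685.2459716796875, -30.579360961914062), 33.99260711669922) [684.64653495 -30.77513695  26.17848127]
[ 300  164   49   50 1924] [324.24116424 188.74428274] z 25.943728008832068 ((558.0391235351562, -211.6531219482422), 27.359066009521484) [ 557.70235704 -210.71016888   25.94521083]
```

View pics/w1.png

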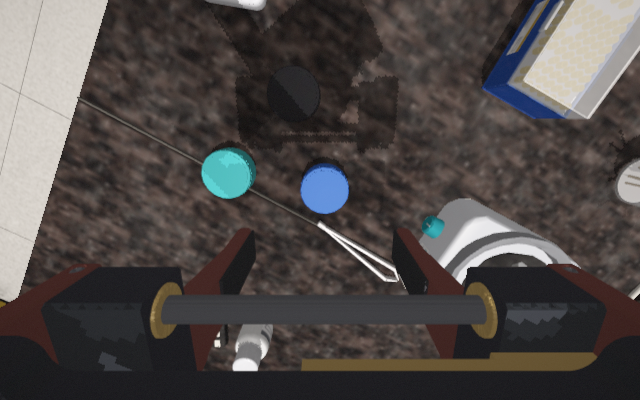

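The blue cap is centred at about (324,188), the forceps tip at (318,222) and the teal cap at (228,173). Next I'll check that the centrifuge clears the gripper body.

```bash
python3 - <<'E'
from h import *
P=np.load("/tmp/top.npz")["P"].reshape(-1,3);P=P[np.isfinite(P[:,0])]
r=P[:,:2]-[557.9,-211.2];a=np.radians(29.8)
j=r@[np.cos(a),np.sin(a)];w=r@[-np.sin(a),np.cos(a)]
for lim,hz in((70,15),(110,50)):
  m=(abs(j)<lim)&(abs(w)<(30 if lim==70 else 100))&(P[:,2]>hz)&(np.hypot(*r.T)>31);print(lim,m.sum(),np.c_[P[m],j[m],w[m]][::max(1,m.sum()//8)].round())
E
```

```text
70 0 []
110 10 [[ 699. -239.   60.  109.  -95.]
 [ 699. -242.   61.  107.  -97.]
 [ 699. -244.   60.  106.  -99.]
 [ 698. -235.   57.  110.  -90.]
 [ 698. -237.   56.  108.  -92.]
 [ 697. -240.   58.  107.  -94.]
 [ 698. -242.   56.  106.  -97.]
 [ 698. -245.   57.  105.  -99.]
 [ 697. -240.   51.  106.  -94.]
 [ 696. -243.   54.  104.  -96.]]
```

Call:
play_rows(
  increments="1 0.0005 0 -0.03 0;1 0 0 -0.03 0;1 0 0 -0.03 0;1 0 0 -0.03 0;1 0 0 -0.02 0;1 0 0 -0.01 0;1 0 0 -0.007 0;1 0 0 0 0;0 0 0 0 0;0 0 0 0 0;0 0 0 0 0;0 0 0 0 0;0 0 0 0 0;0 0 0 0 0;0 0 0 0 0",
)

```text
t: 3.15
ee_pos: [558.5, -211.8, 6.0]
orientation: [1.576, 2.717, 0.0]
ft_force: [0.2, -0.2, 5.1]
width: 53.8
```

Call:
play_rows(
  increments="0 0 0 0.01 0;0 0 0 0.03 0;0 0 0 0.04 0;0 0 0 0.04 0;0 0 0 0.04 0;0 0 0 0.02 0;0 -0.005 0.028 0 -6;0 -0.005 0.028 0 -6;0 -0.005 0.028 0 -6;0 -0.005 0.028 0 -6;0 -0.005 0.028 0 -6;0 -0.005 0.028 0 -6;0 -0.005 0.028 0 -6;0 -0.005 0.028 0 -6;0 -0.005 0.028 0 -6;0 -0.0085 0.033 0 -6;0 0 0 0 0;0 0 0 0 0",
)

```text
t: 4.95
ee_pos: [504.6, 73.6, 186.0]
orientation: [2.721, 1.57, 0.0]
ft_force: [-0.1, -0.1, 0.0]
width: 53.6
```

```bash
cat > jar.py <<'E'
from h import *
import sys
o=ctrl.get_obs();print(o["t"],o["ee_pos"],o["qpos"][[0,5]],o["ft_force"],o["moment"],o["width"])
y=R.from_rotvec(o["orientation"]).as_matrix();print("jaw yaw",np.degrees(np.arctan2(y[1,1],y[0,1])),"z",y[:,2])
for n in("top","scene","wrist"):
    d=get(n);save(d,n+sys.argv[1]+".png");P=d["P"];c=cv2.cvtColor(d["img"],cv2.COLOR_RGB2HSV)
    near=(abs(P[...,0]-505)<60)&(abs(P[...,1]-73)<60)
    m=near&(c[...,0]>105)&(c[...,0]<122)&(c[...,1]>100)&(P[...,2]>85)
    q=P[m];print(n,"blue",m.sum(),q.min(0) if len(q) else "",q.max(0) if len(q) else "",np.argwhere(m).mean(0) if len(q) else "")
    for lo,hi in((108,122),(20,58)):
        m=near&(np.hypot(P[...,0]-504.7,P[...,1]-73.5)<50)&(c[...,1]<70)&(P[...,2]>lo)&(P[...,2]<hi);q=P[m]
        if len(q)>20: print("  white",lo,len(q),cv2.minEnclosingCircle(q[:,:2].astype(np.float32)),q.min(0),q.max(0))
E
python3 jar.py 2
```

```text
4.95 [504.55075775  73.56269224 185.9759274 ] [0.12159517 0.64602097] [-0.06881649 -0.06930483  0.04781602] [-0.04514577 -0.05014871 -0.00566381] 53.552289815804166
jaw yaw -30.036172238920912 z [ 1.43216734e-04 -2.43855843e-04 -9.99999960e-01]
top blue 218 [477.23303765  43.33238332 184.55304385] [528.43421001  75.64559155 300.62859406] [212.13302752 227.32110092]
  white 108 72 ((503.3125, 71.59996032714844), 20.835132598876953) [483.58378661  51.85487064 108.0159842 ] [520.41974413  83.49283491 120.74550729]
  white 20 113 ((500.4975891113281, 78.39434051513672), 43.053565979003906) [458.94851476  36.47561589  20.09282502] [539.83732681 102.19805516  57.91572103]
scene blue 103 [474.20453322  48.79834488 179.68652344] [506.60437984 101.48437713 228.31500946] [219.23300971 245.33009709]
  white 108 152 ((502.6002197265625, 74.52739715576172), 23.469627380371094) [480.7096123   52.40609445 108.16300709] [525.2545675   96.52652826 121.98102892]
  white 20 139 ((495.8846740722656, 78.13238525390625), 39.6983528137207) [456.32775408  38.43459905  20.07646961] [526.85639386 111.98462277  57.95216923]
wrist blue 7077 [477.69557687  46.19662528 117.32691681] [532.3794848  100.06013267 207.96928646] [248.99533701 323.36752861]
  white 108 623 ((505.5565185546875, 74.50323486328125), 21.757205963134766) [485.61325337  62.19118268 108.03025825] [525.69237965  95.43676189 119.90285668]
  white 20 432 ((499.2338562011719, 76.57964324951172), 43.05812454223633) [457.18782045  53.35506936  20.02644944] [541.54480827 110.6540526   57.67089562]
```

View pics/wrist2.png

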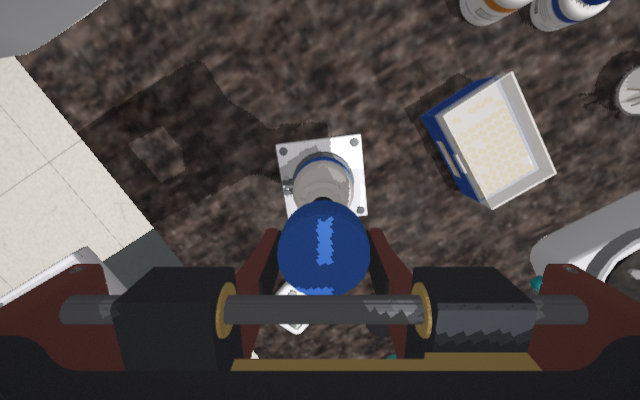

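The cap is held square, with the blue disc at (323,248) and the white neck behind it at (322,195). Its offset from the jar axis is about 0.5 mm, well inside the play, so I'll descend.

Call:
play_rows(
  increments="0 0 0.0005 -0.02 0;0 0 0 -0.02 0;0 0 0 -0.015 0;0 0 0 -0.005 0;0 0 0 -0.003 0;0 0 0 -0.002 0;0 0 0 -0.002 0;0 0 0 -0.001 0;0 0 0 -0.001 0;0 0 0 0 0",
)

```text
t: 6.1
ee_pos: [504.8, 73.8, 116.8]
orientation: [2.724, 1.566, 0.0]
ft_force: [0.2, -0.1, -0.1]
width: 53.6
```

Call:
play_rows(
  increments="0 0 0 -0.0005 0;0 0 0 -0.0005 0;0 0 0 -0.0005 0;0 0 0 0 0",
)

```text
t: 6.5
ee_pos: [504.7, 73.7, 115.1]
orientation: [-2.724, -1.565, 0.0]
ft_force: [0.5, -0.2, -0.3]
width: 53.7
```

Call:
play_rows(
  increments="0 0 0 -0.0005 0;0 0 0 -0.0005 0;0 0 0 0 0",
)

```text
t: 6.8
ee_pos: [504.7, 73.7, 114.1]
orientation: [-2.724, -1.565, 0.0]
ft_force: [-0.1, -0.3, -1.4]
width: 53.5
```

Call:
play_rows(
  increments="0 0 0 -0.0005 0;0 0 0 -0.0005 0;0 0 0 0 0",
)

```text
t: 7.1
ee_pos: [504.7, 73.7, 113.1]
orientation: [-2.724, -1.565, 0.0]
ft_force: [-0.2, -0.4, -0.2]
width: 53.6
```

Call:
play_rows(
  increments="0 0 0 -0.0005 0;0 0 0 0 0",
)

```text
t: 7.3
ee_pos: [504.8, 73.7, 112.8]
orientation: [2.724, 1.565, 0.0]
ft_force: [-0.6, -0.0, 2.3]
width: 53.5
```

Contact is at 112.8, where the rib tops were expected (113.0). I'll press slightly more, then turn anticlockwise.

Call:
play_rows(
  increments="0 0 0 -0.0003 0;0 0 0 0 0",
)

```text
t: 7.5
ee_pos: [504.8, 73.7, 112.6]
orientation: [2.724, 1.565, 0.0]
ft_force: [-1.1, -0.7, 4.8]
width: 54.0
```

Call:
play_rows(
  increments="0 0 0 0 2;0 0 0 0 2;0 0 0 0 2;0 0 0 0 2;0 0 0 0 0",
)

```text
t: 8.0
ee_pos: [505.3, 73.8, 112.7]
orientation: [2.607, 1.752, 0.002]
ft_force: [-0.7, -0.3, 4.3]
width: 53.7
```

Call:
play_rows(
  increments="0 0 0 0 2;0 0 0 0 2;0 0 0 0 2;0 0 0 0 2;0 0 0 0 2",
)

```text
t: 8.5
ee_pos: [505.2, 73.8, 112.6]
orientation: [2.445, 1.972, 0.001]
ft_force: [1.0, -0.1, 4.4]
width: 53.3
```

Call:
play_rows(
  increments="0 0 0 0 2;0 0 0 0 2;0 0 0 0 2;0 0 0 0 2;0 0 0 0 2",
)

```text
t: 9.0
ee_pos: [505.2, 73.8, 112.7]
orientation: [2.264, 2.178, 0.001]
ft_force: [-1.0, 1.2, 4.5]
width: 53.5
```

Call:
play_rows(
  increments="0 0 0 0 2;0 0 0 0 2;0 0 0 0 2;0 0 0 0 2;0 0 0 0 2",
)

```text
t: 9.5
ee_pos: [504.6, 73.6, 112.2]
orientation: [-2.065, -2.367, 0.0]
ft_force: [-0.0, 0.3, -0.5]
width: 53.7
```

The force fell away, so the studs are over a gap. I'll lower now, without turning.

Call:
play_rows(
  increments="0 0 0 -0.0007 0;0 0 0 -0.0007 0;0 0 0 -0.0006 0;0 0 0 0 0",
)

```text
t: 9.9
ee_pos: [504.6, 73.7, 110.2]
orientation: [-2.066, -2.366, 0.0]
ft_force: [-0.5, 0.6, -0.8]
width: 53.5
```

```bash
cat > o.py <<'E'
from h import *
o=ctrl.get_obs();y=R.from_rotvec(o["orientation"]).as_matrix()
print(o["t"],o["ee_pos"].round(2),"yaw",np.degrees(np.arctan2(y[1,1],y[0,1])).round(2),"q6",o["qpos"][5].round(3),o["ft_force"].round(2),o["moment"].round(3),o["joint_torque"][5].round(3))
E
python3 o.py
```

```text
9.9 [504.65  73.66 110.18] yaw 7.74 q6 -0.013 [-0.53  0.56 -0.8 ] [-0.025 -0.105  0.01 ] 0.013
```

Dropping freely, so I'll continue to the gap floor (about 106.1).

Call:
play_rows(
  increments="0 0 0 -0.001 0;0 0 0 -0.001 0;0 0 0 -0.001 0;0 0 0 -0.0005 0;0 0 0 0 0",
)

```text
t: 10.4
ee_pos: [504.6, 73.7, 106.8]
orientation: [-2.066, -2.367, 0.0]
ft_force: [-0.6, -0.3, -0.6]
width: 53.4
```

Call:
play_rows(
  increments="0 0 0 -0.0004 0;0 0 0 -0.0003 0;0 0 0 0 0",
)

```text
t: 10.7
ee_pos: [504.8, 73.7, 106.2]
orientation: [2.066, 2.367, -0.0]
ft_force: [0.1, 0.5, -0.3]
width: 53.6
```

Call:
play_rows(
  increments="0 0 0 -0.0003 0;0 0 0 -0.0003 0;0 0 0 0 0",
)

```text
t: 11.0
ee_pos: [504.8, 73.7, 105.8]
orientation: [2.066, 2.367, 0.0]
ft_force: [-1.3, -0.2, 3.9]
width: 53.7
```

```bash
python3 o.py
```

```text
11.0 [504.84  73.69 105.8 ] yaw 7.77 q6 -0.014 [-1.31 -0.18  3.86] [-0.059  0.138 -0.032] -0.001
```

It has dropped 6.9 mm onto the gap floor. Now I'll screw clockwise and follow it down using the force.

Call:
play_rows(
  increments="0 0 0 0 -2;0 0 0 0 -2;0 0 0 0 -2;0 0 0 0 -2;0 0 0 0 -2",
)

```text
t: 11.5
ee_pos: [505.1, 73.7, 105.7]
orientation: [2.265, 2.176, 0.001]
ft_force: [0.1, -0.1, 1.3]
width: 53.3
```

```bash
python3 o.py
```

```text
11.5 [505.12  73.72 105.74] yaw -2.31 q6 0.162 [ 0.1  -0.06  1.33] [-0.04  -0.099  0.036] -0.455
```

Call:
play_rows(
  increments="0 0 0 -0.0003 -2;0 0 0 -0.0001 -2;0 0 0 -0.0001 -2;0 0 0 -0.0001 -2;0 0 0 -0.0001 -2",
)

```text
t: 12.0
ee_pos: [505.1, 73.8, 105.0]
orientation: [2.446, 1.97, 0.001]
ft_force: [-0.0, -0.1, 1.3]
width: 53.9
```

```bash
python3 o.py
```

```text
12.0 [505.09  73.75 104.99] yaw -12.31 q6 0.336 [-0.04 -0.09  1.25] [-0.025 -0.109  0.081] -0.452
```

Call:
play_rows(
  increments="0 0 0 -0.0003 -2;0 0 0 -0.00015 -2;0 0 0 -0.00015 -2;0 0 0 -0.00015 -2;0 0 0 -0.00015 -2",
)

```text
t: 12.5
ee_pos: [505.2, 73.7, 104.2]
orientation: [2.609, 1.75, 0.001]
ft_force: [-0.3, 0.8, 1.2]
width: 53.8
```

Call:
play_rows(
  increments="0 0 0 -0.00015 -2;0 0 0 -0.00015 -2;0 0 0 -0.00015 -2;0 0 0 -0.00015 -2;0 0 0 -0.00015 -2",
)

```text
t: 13.0
ee_pos: [505.2, 73.7, 103.4]
orientation: [2.751, 1.515, 0.001]
ft_force: [0.3, 0.0, 0.7]
width: 53.7
```

```bash
python3 o.py
```

```text
13.0 [505.2   73.75 103.4 ] yaw -32.31 q6 0.686 [0.34 0.03 0.71] [ 0.001 -0.079 -0.019] -0.448
```

Call:
play_rows(
  increments="0 0 0 -0.0003 -2;0 0 0 -0.00016 -2;0 0 0 -0.00016 -2;0 0 0 -0.00016 -2;0 0 0 -0.00016 -2",
)

```text
t: 13.5
ee_pos: [505.4, 73.8, 102.6]
orientation: [2.873, 1.27, 0.002]
ft_force: [0.6, 0.6, 2.7]
width: 53.6
```

Call:
play_rows(
  increments="0 0 0 -0.00016 -2;0 0 0 -0.00016 -2;0 0 0 -0.00016 -2;0 0 0 0 0",
)

```text
t: 13.9
ee_pos: [505.4, 73.8, 102.2]
orientation: [2.935, 1.119, 0.002]
ft_force: [1.3, 0.2, 3.8]
width: 53.7
```

```bash
python3 o.py
```

```text
13.9 [505.4   73.76 102.15] yaw -48.25 q6 0.964 [1.28 0.15 3.8 ] [-0.042 -0.101  0.002] 0.324
```

Call:
play_rows(
  increments="0 0 0 -0.0001 -2;0 0 0 -0.0001 -2;0 0 0 -0.0001 -2",
)

```text
t: 14.2
ee_pos: [505.2, 73.7, 101.8]
orientation: [2.99, 0.964, 0.002]
ft_force: [0.3, 0.0, 4.6]
width: 53.7
```

```bash
python3 o.py
```

```text
14.2 [505.23  73.74 101.79] yaw -54.24 q6 1.068 [0.31 0.01 4.57] [-0.01  -0.065 -0.004] -0.436
```

Call:
play_rows(
  increments="0 0 0 -0.0001 -2;0 0 0 -0.0001 -2",
)

```text
t: 14.4
ee_pos: [505.4, 73.8, 101.8]
orientation: [3.022, 0.859, 0.002]
ft_force: [-1.0, -0.2, 6.0]
width: 53.5
```

```bash
python3 o.py
```

```text
14.4 [505.36  73.76 101.79] yaw -58.24 q6 1.138 [-0.99 -0.2   5.98] [-0.021  0.051  0.011] -0.43
```

Call:
play_rows(
  increments="0 0 0 -0.0001 -2",
)

```text
t: 14.5
ee_pos: [505.4, 73.8, 101.8]
orientation: [3.036, 0.807, 0.002]
ft_force: [-0.2, -0.6, 7.2]
width: 53.7
```

```bash
python3 o.py
```

```text
14.5 [505.42  73.78 101.78] yaw -60.24 q6 1.173 [-0.2  -0.59  7.21] [-0.014  0.067  0.   ] -0.424
```

Call:
play_rows(
  increments="0 0 0 0.0001 -2;0 0 0 0 -2",
)

```text
t: 14.7
ee_pos: [505.3, 73.7, 101.8]
orientation: [3.062, 0.7, 0.002]
ft_force: [-1.1, 0.1, 5.9]
width: 53.7
```

```bash
python3 o.py
```

```text
14.7 [505.25  73.74 101.79] yaw -64.24 q6 1.243 [-1.15  0.05  5.87] [-0.091  0.082  0.119] -0.341
```

Call:
play_rows(
  increments="0 0 0 0 -1.5",
)

```text
t: 14.8
ee_pos: [505.2, 73.7, 101.8]
orientation: [3.071, 0.661, 0.001]
ft_force: [-0.8, 0.0, 6.3]
width: 53.5
```

```bash
python3 o.py
```

```text
14.8 [505.17  73.74 101.76] yaw -65.71 q6 1.269 [-0.81  0.02  6.27] [-0.044  0.115  0.2  ] -0.073
```

Call:
play_rows(
  increments="0 0 0 0 -0.5;0 0 0 0 0",
)

```text
t: 15.0
ee_pos: [505.2, 73.7, 101.8]
orientation: [3.074, 0.649, 0.001]
ft_force: [-1.0, 0.2, 4.7]
width: 53.7
```

```bash
python3 o.py
```

```text
15.0 [505.17  73.73 101.79] yaw -66.15 q6 1.276 [-1.04  0.19  4.71] [-0.007  0.115  0.238] 0.242
```

It has gone stiff: 0.24 N m, with z steady at 101.8. I'll release and retreat upwards.

Call:
play_rows(
  increments="1 0 0 0 0;1 0 0 0 0;1 0 0 0 0;1 0 0 0 0;1 0 0 0 0;1 0 0 0 0;1 0 0 0.005 0;1 0 0 0.02 0;1 0 0 0.03 0;1 0 0 0.04 0;1 0 0 0.04 0;1 -0.04 -0.04 0.01 0;1 -0.05 -0.05 0 0;1 -0.04 -0.05 0 0;1 0 -0.05 0 0;1 0 -0.05 0 0;1 0 0 0 0",
)

```text
t: 16.7
ee_pos: [403.3, -140.4, 245.9]
orientation: [3.074, 0.637, 0.003]
ft_force: [-0.0, -0.2, -0.8]
width: 87.6
```

```bash
python3 - <<'E'
from h import *
o=ctrl.get_obs();print(o["t"],o["ee_pos"],o["width"],o["ft_force"])
T=[]
for n in("top","scene"):
    d=get(n);P=d["P"];c=cv2.cvtColor(d["img"],cv2.COLOR_RGB2HSV)
    m=(abs(P[...,0]-505)<60)&(abs(P[...,1]-73)<60)&(c[...,0]>105)&(c[...,0]<122)&(c[...,1]>90)&(P[...,2]>88)
    q=P[m];t=q[q[:,2]>117]
    A=np.c_[t[:,:2]-[505,73.7],np.ones(len(t))];s=np.linalg.lstsq(A,t[:,2],rcond=None)[0]
    print(n,m.sum(),q.min(0),q.max(0),"top z",np.median(t[:,2]),"tilt deg",np.degrees(s[:2]),cv2.minEnclosingCircle(t[:,:2].astype(np.float32)))
    b={"top":(190,130,400,300),"scene":(200,180,360,300)}[n]
    im=cv2.cvtColor(d["img"],cv2.COLOR_RGB2BGR)[b[1]:b[3],b[0]:b[2]];T.append(cv2.resize(im,(520,int(520*im.shape[0]/im.shape[1])))[:300])
cv2.imwrite("pics/end.png",np.vstack(T))
E
```

```text
16.7 [ 403.33617632 -140.44133685  245.93862656] 87.57219429685965 [-0.03040079 -0.17122998 -0.79542078]
top 449 [478.11850856  46.01801098  97.01636828] [530.58481598  99.09663314 129.12197907] top z 122.71126284989845 tilt deg [-0.60366373  0.61502085] ((505.5310363769531, 73.75701141357422), 27.41337013244629)
scene 370 [473.83892251  47.96806797  96.75711403] [530.78331019 101.67262191 128.85031385] top z 123.16903321741063 tilt deg [0.93986419 0.17684909] ((502.2920837402344, 74.2156982421875), 28.949451446533203)
```

View pics/end.png

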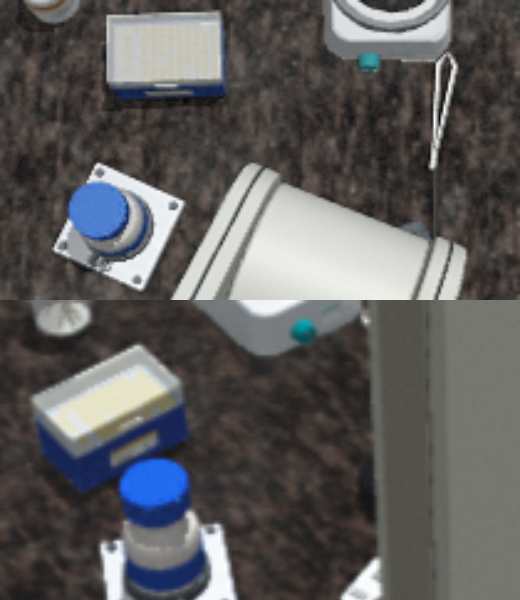

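The cap sits level on the neck at (98,210) in the upper half of the picture, and the tip box and forceps have not moved. Top z is about 121.2 after taking off the camera's +1.6 mm bias, which it also showed on the worktop. The expected height for fully home is 121.25, so I'll hand in.

```bash
python3 -c "
from workcell import ctrl
print(ctrl.close_job())"
```

```text
the job is handed in; nothing more can be done
None
```

The blue cap is screwed fully home on the white jar and released, and the job was handed in at about 17 s of the 72 s allowed.

- **Fitting:** I set the cap level on the rib tops, pressed with about 4–5 N and turned it anticlockwise about 38°. It dropped 6.9 mm into the thread. I then screwed it clockwise about 74°.
- **Stopping point:** I stopped when the torque reached 0.24 N m with the height no longer changing. The most I pressed was about 7 N.
- **Height check:** By the arm's position, the cap's centre is 9.5 mm below the rim, which is the fully-home height. The top camera read the cap's top 1.5 mm high, about the same as its error when the cap stood on the worktop. The scene camera read about 2 mm high.
- **Level and position:** The cap is centred to within about 1 mm in the top camera and level to within 1°, which is camera noise. The scene camera put it about 3 mm off centre, but its view of the cap was partial.
- **Bystanders:** In the last picture the tip box and forceps looked unmoved. The arm or the edge of the picture hid most of the timer and all of the grey-capped bottle, so I did not check those again. The arm's path stayed well above both.

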